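Lock the dumbbell in its rack: hold the spring catch down and slide the keeper bar past it

TASK

Lock the small hex dumbbell into its rack: with the fingertips press the ribbed spring catch down into the deck and, keeping it down, push the notched keeper bar along its channel so that it slides past the catch and out over the dumbbell's handle, until the catch springs fully back up in the bar's other notch. Nothing is to be picked up, and the dumbbell, the bottle, the collar and the grip trainer are to be left where they are.

Things in the scene. Friction and masses are not known exactly. Their poses are not given: they have to be found in the camera images.
- rack: Fixed rack: a base 325 mm long (y), 8 thick, origin on its underside (work surface); z up, +y the way the bar slides to lock, -x its open front. Wooden deck block x -60..+45, y -170..+55 mm, top 52 mm high. A C channel over the bar's back edge, x +12..+36 mm, top 71 mm high; in front of it bar and catch are open from above. Dumbbell beyond the deck, handle along rack x at y = +100 mm.
- keeper (a joint): Slide of the bar, m, along rack +y: about 0 at first (2 mm play either way), 0.070 with the catch in the other notch (locked), end stop 0.0715. Rubs 1-2 N, stays put. Steel bar 50 mm wide (x -25..+25), 10 thick, top 66 mm high. Two notches in its front edge, x -25..+8, cut through, open to -x, 40 mm long: at 0 one at y -60..-20 (catch in it), other y -130..-90; 30 mm tooth between.
- catch (a joint): Travel of the spring catch, m: 0 fully up, grows when pressed, bottom stop 0.0175 (its top then level with the deck). Spring 3 N at the top, 7.5 N at the bottom. It blocks the bar until pressed beyond 0.014 (top below the bar's underside, 56 mm high). Once the tooth is over it the bar keeps it down; it springs up by itself when the other notch arrives.
- catch_top (a point): Centre of the top face of the spring catch, a black ribbed block 51 mm (rack x) by 36 mm (rack y), fixed at x = -19.5, y = -40 mm in the rack's frame; 70 mm above the work surface when up, 4 mm above the bar's top. The point moves down with the catch.
- push_face (a point): Point on the notch face to push on: the +y end wall of the notch that the catch stands in at the start, at x = -9 mm in the rack's frame, half-way up the bar's 10 mm thickness (61 mm above the work surface), moving with the bar. The face looks to the rack's -y and runs from x = -25 to +8 mm. A fingertip in the notch that holds the catch down can push on it.
- keeper_tip (a point): Middle of the bar's leading end (61 mm above the work surface), 60 mm along rack y at the start and 130 mm when locked, then beyond the dumbbell's handle.
- dumbbell_mid (a point): Centre of the hex dumbbell's handle, 36 mm above the work surface. The dumbbell is 190 mm long along the rack's x, with black hex heads 56 mm across flats (65 mm across corners, tops 64 mm high) from 50 to 95 mm either side of the middle, and a steel handle 28 mm thick; 0.7 to 0.95 kg, loose. The bar passes over the handle between the heads with 6 mm to spare.
- bottle_mid (a point): Half-way up a stainless bottle, 68 mm across and 190 mm tall, standing loose near the rack. Leave alone.
- collar: Steel spinlock collar, a six-lugged ring 66 mm across and 24 mm high, loose; origin at the centre of its underside. Leave alone.
- trainer: V-shaped hand grip trainer lying flat, about 150 mm by 95 mm and 24 mm high, loose; origin on the work surface between the handles, +x towards its coil. Leave alone.

How it is judged (in metres and radians):
On the way, in this order (a step that is already met when the one before it is completed fails the run):
1. the catch is pressed down below the bar by the fingers while the bar is still in its first place (value of joint catch above 0.0138 m and contact force between the fingers and catch above 0.5 N and value of joint keeper below 0.006 m), for 0.1 s.
2. the bar is part-way past the catch, which is held down under it (value of joint catch above 0.0125 m and value of joint keeper above 0.02 m), for 0.1 s.
At the end, for the whole second after the job is handed in: The keeper bar is at 67 mm or more of its travel, over the dumbbell's handle, the catch has sprung back up to within 2 mm of its top in the second notch, and the dumbbell lies at rest within 10 mm of where it was (value of joint keeper above 0.067 m and value of joint catch below 0.002 m and distance of dumbbell_mid from where it was at the start of the episode below 0.01 m and linear speed of dumbbell below 0.02 m/s); the robot touches nothing.
It fails at once if the dumbbell is lifted or shoved (distance of dumbbell_mid from where it was at the start of the episode above 0.015 m).
It fails at once if the bottle is moved (distance of bottle_mid from where it was at the start of the episode above 0.015 m).
It fails at once if the collar is moved (distance of collar from where it was at the start of the episode above 0.015 m).
It fails at once if the grip trainer is moved (distance of trainer from where it was at the start of the episode above 0.015 m).
It also fails if it takes over 40 s, if anything falls off the work surface, if the arm or the gripper's body presses on something with over 40 N, if the wrist force passes 120 N, or if a joint passes its speed limit or range.

ROBOT

A 6-joint arm with a two-finger parallel gripper is mounted at the origin on the work surface. World frame = base frame: x ahead of the robot, y to its left, z up, the work surface at z = 0. Lengths are in mm, angles in rad, forces in N, time in s.
With the tool pointing down it reaches from about 350 to 875 mm from the base axis. Payload 4.2 kg.
Tool frame: the origin (TCP) lies between the finger pads; the fingertips stand 17 mm ahead of it and the grasp point (between the pads) lies 2 mm behind it; x points along the fingers, y is the direction in which the jaws open and shut, and the axes are right-handed (so a half turn about x gives the same grasp; the last joint's range is limited). The gripper opens to 85 mm and grips with 20 to 120 N. Pads are 22 mm wide; open, the fingers measure 114 mm over their backs; the gripper's body (76 mm by 85 mm) begins 54 mm behind the grasp point. The pads swing forward as they close: fully open they stand 13 mm farther back than shut.
Start: joints at [-1.073, 0.385, 0.008, 0, -1.194, -0.259], TCP at [147.853, -607.239, 248.312] pointing down, gripper open.
Joint ranges: [-3.14, 3.14], [-1.21, 2.06], [-1.07, 1.41], [-3.16, 2.05], [-2.99, -0.16], [-3.1, 3.1]. Speed limits (rad/s): [2.79, 2.79, 3.14, 3.14, 3.14, 3.14].

INTERFACE

Orientations are given as a unit quaternion [x, y, z, w].
In Python, from bench import arm gives the robot as it stands.
- The arm moves only by the tool carry_out, never from a script. Its argument "plan" is a list of rows, each an object with "hand": the finger opening in m, from 0 to 0.0854; "xyz": the shift along the tool's x, y, z in m, a list of three; "turn": the turn about the tool's x in degrees. A call has 1 to 12 rows; each row is the pose to reach, as a shift and turn from the pose commanded when the call began, along the tool's axes at that moment; what a row does not reach only later rows make up. A row lasts 1/8 s, in which the tool goes at most 62.5 mm and 10.7 degrees, less where a joint would pass 70% of its speed; a pose out of reach is approached as far as the arm can. A call with a gripper value outside its range is refused whole. The fingers move at their own pace and stop on an object; the grip force is fixed at half the most. Time passes only in rows, so rows that repeat a pose let the fingers close. It gives the time, the measured TCP pose, the force and the opening at its end, in the units of the state.
- arm.read_state(): the state, without advancing time (a new reading comes with each control period).
- arm.get_image(name): name is "scene" or "top" or "wrist"; returns a dict with "img" (384x512x3 uint8, blue, green, red), "vertical_fov" (degrees; the focal length in pixels is half the picture's height over the tangent of half this angle, whatever the lens; pixels are square), "cx", "cy" (the principal point, pixels), "R" (3x3) and "t" (3): a world point X has camera coordinates R X + t. Camera axes: x right, y down, z forward; pixel columns grow to the right and rows downward; lengths in mm; the calibration is good to about 2 mm. A picture is of the moment at which its call begins. There is no depth.
- arm.job_done(): hands the job in, once; it reports no verdict.
The state is a dict: "clock": time; "joints": joint angles; "joint_vel": joint speeds; "joint_efforts": joint torques, N m; "position": TCP position; "ee_rot": TCP orientation; "contact_force": force on the tool from outside, world axes, zero at the start; "wrist_torque": the same for the moment, N m; "gripper_width": finger opening in mm.
Only numpy, scipy, OpenCV 4.12 (cv2) and the standard library are available. Lean on these libraries where they do the work, as an engineer would, in place of code of your own. Each camera call takes 0.05 s, during which the arm holds its last target.

## Working session

There is one attempt and no reset: what is moved stays moved. The work goes in short steps, Python scripts to look and compute and a tool call to move; the robot and the scene stay as the last step left them, time stands still between calls to the robot, and variables do not carry over. Pictures are saved under pics/ and viewed, and the job is handed in when it is done.

Besides the shell and the picture viewer there is one more tool, called in YAML: its name, and indented under it one key for each argument. carry_out: Moves the arm, as the interface text tells. Its arguments: {"type":"object","properties":{"plan":{"type":"array"}},"required":["plan"]}

```bash
ls; mkdir -p pics
cat > h.py <<'E'
import numpy as np, cv2, json
from bench import arm
def snap(name, fn):
    d=arm.get_image(name); cv2.imwrite(fn,d["img"]); 
    np.savez(fn.replace('.png','.npz'),R=d["R"],t=d["t"],f=d["vertical_fov"],cx=d["cx"],cy=d["cy"],img=d["img"])
    return d
def load(fn):
    z=np.load(fn.replace('.png','.npz')); return dict(img=z['img'],R=z['R'],t=z['t'],vertical_fov=float(z['f']),cx=float(z['cx']),cy=float(z['cy']))
def foc(d): return d["img"].shape[0]/2/np.tan(np.radians(d["vertical_fov"])/2)
def proj(d,X):
    X=np.atleast_2d(X); c=X@np.array(d["R"]).T+np.array(d["t"]).ravel(); f=foc(d)
    return np.c_[d["cx"]+f*c[:,0]/c[:,2], d["cy"]+f*c[:,1]/c[:,2]]
def ray(d,u,v,z):
    R=np.array(d["R"]);t=np.array(d["t"]).ravel();f=foc(d)
    C=-R.T@t; r=R.T@np.array([(u-d["cx"])/f,(v-d["cy"])/f,1]); s=(z-C[2])/r[2]; return C+s*r
E
python3 - <<'E'
from h import *
print(arm.read_state())
for n in ("scene","top","wrist"):
    d=snap(n,f"pics/{n}0.png"); print(n,d["vertical_fov"],d["cx"],d["cy"],np.round(-np.array(d["R"]).T@np.array(d["t"]).ravel(),1),np.round(d["R"],3).tolist())
E
```

```text
pics
{'clock': 0.0, 'joints': array([-1.07339302e+00,  3.85553670e-01,  6.59936999e-03, -5.15460955e-04,
       -1.19399055e+00, -2.58632698e-01]), 'joint_vel': array([ 5.97502690e-04, -5.88247078e-06, -1.31642954e-03, -2.34384853e-04,
       -3.96130765e-04,  2.12706782e-03]), 'joint_efforts': array([ 3.31687324e-04, -3.92285979e+01,  1.88401061e+01,  4.18622196e+00,
       -4.69707666e-03,  8.44286433e-06]), 'position': array([ 147.72686004, -606.71569398,  247.21048834]), 'ee_rot': array([-0.08338245,  0.70220413,  0.08491946,  0.70195827]), 'contact_force': array([ 0.3041901 ,  0.76534243, -0.62576725]), 'wrist_torque': array([-0.032271  ,  0.01138554, -0.00806615]), 'gripper_width': 85.14327929684292}
scene 52.45714695529358 254.44760110221372 189.54413685691776 [1003.   473.8  711.6] [[-0.763, 0.646, -0.016], [0.488, 0.56, -0.669], [-0.423, -0.518, -0.743]]
top 47.09431149579559 243.30578630613198 193.72615559199173 [ 379.2    8.2 1334. ] [[-0.019, -1.0, -0.002], [-0.984, 0.019, -0.178], [0.178, -0.001, -0.984]]
wrist 64.82570565949214 257.96965733166195 189.14391800194346 [  84.7 -622.1  372.5] [[-0.237, 0.972, 0.001], [0.939, 0.228, 0.257], [0.25, 0.062, -0.966]]
```

View pics/scene0.png

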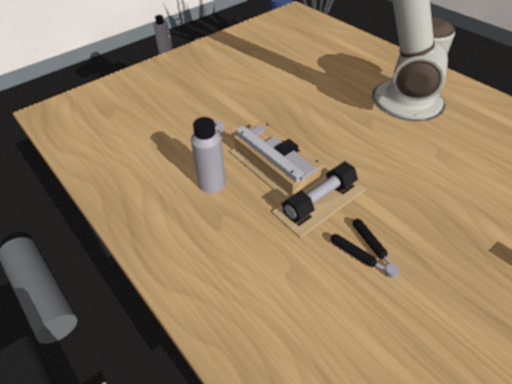

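View pics/top0.png

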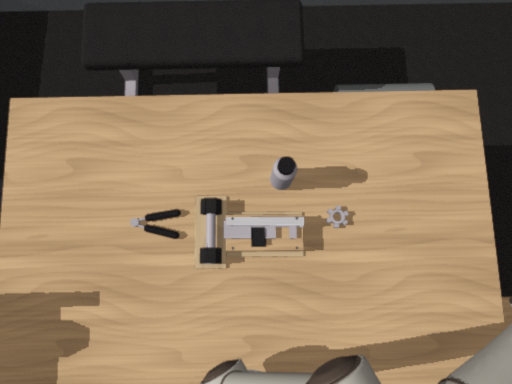

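View pics/wrist0.png

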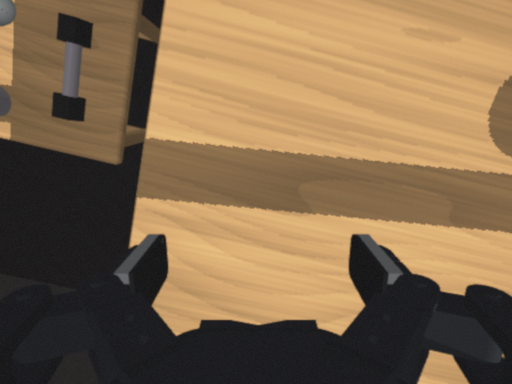

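The scene view shows the rack in the middle, with its dumbbell end at about (320,190) and the black catch at (287,147). In the top view the catch is near (258,237), the dumbbell at (211,231), the bottle at (285,172), the collar at (338,217) and the trainer at (160,223). I'll enlarge crops of both.

Run:
```python
from h import *
d=load("pics/top0.png"); im=d["img"]
c=im[190:280,185:315]; cv2.imwrite("pics/topc.png",cv2.resize(c,None,fx=6,fy=6,interpolation=cv2.INTER_CUBIC))
d=load("pics/scene0.png"); im=d["img"]
c=im[110:235,220:370]; cv2.imwrite("pics/scenec.png",cv2.resize(c,None,fx=5,fy=4.8,interpolation=cv2.INTER_CUBIC)[:600,:800])
d=load("pics/top0.png")
print(ray(d,258,237,70),ray(d,211,231,36),ray(d,285,172,95),ray(d,338,217,12),ray(d,160,223,12))
```

```text
[481.70953708 -33.13422088  70.        ] [504.83165748 103.89490122  36.        ] [ 665.24858828 -114.87206013   95.        ] [ 541.98355448 -278.03055937   12.        ] [534.29487731 259.24910292  12.        ]
```

View pics/topc.png

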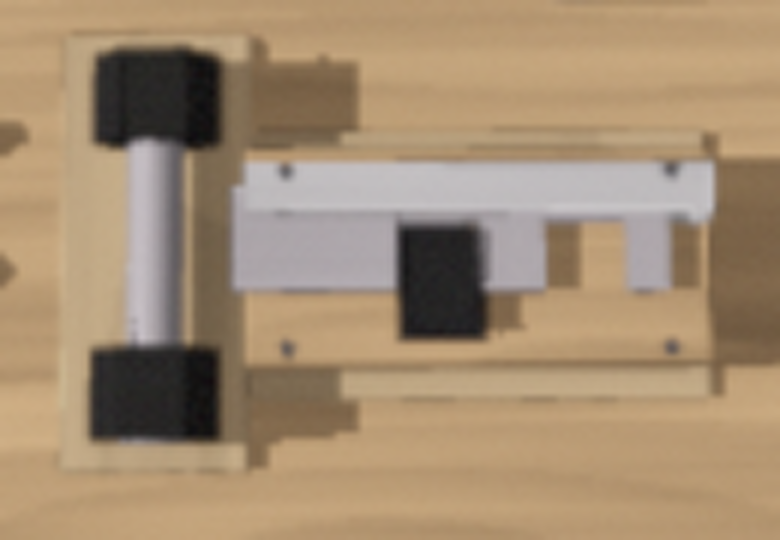

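View pics/scenec.png

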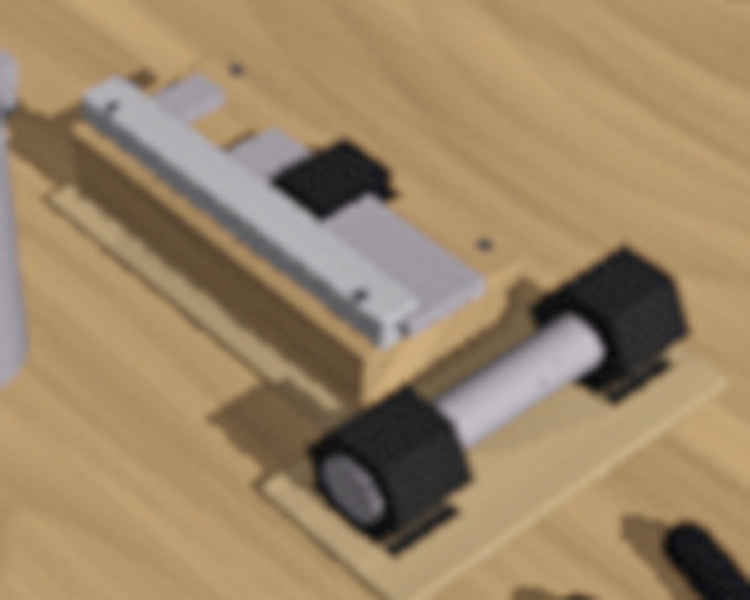

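The top crop shows the rack lying almost parallel to the world axes: dumbbell at the left (+y), catch top at crop cols 399–485 and rows 225–338, channel front edge at row 212, and bar front edge at row 290. The scene crop agrees with this. Next I'll fit the rack pose from corner points.

```bash
cat > fit.py <<'E'
from h import *
from scipy.optimize import least_squares
T=load("pics/top0.png"); S=load("pics/scene0.png")
top=[((-60,-170,52),(712,363)),((-60,55,52),(244,364)),((36,55,71),(244,160)),((36,-170,71),(714,160)),((12,55,71),(244,212)),((12,-170,71),(714,216)),
((-25,60,66),(233,290)),((-25,-90,66),(546,290)),((-25,-130,66),(626,290)),((-45,-22,70),(400,338)),((-45,-58,70),(485,338))]
sc=[((12,55,71),(416,305)),((36,55,71),(380,325)),((36,-170,71),(83,95)),((12,-170,71),(120,78)),((-25,60,66),(487,283)),((-60,55,52),(520,262)),((45,55,52),(364,366))]
tp=np.array([[(u+.5)/6-.5+185,(v+.5)/6-.5+190] for _,(u,v) in top]); tX=np.array([x for x,_ in top],float)
sp=np.array([[(u+.5)/5-.5+220,(v+.5)/4.8-.5+110] for _,(u,v) in sc]); sX=np.array([x for x,_ in sc],float)
def W(p,X):
    c,s=np.cos(p[2]),np.sin(p[2]); return np.c_[p[0]+c*X[:,0]-s*X[:,1],p[1]+s*X[:,0]+c*X[:,1],X[:,2]]
def go(which):
    def r(p):
        o=[]
        if 't' in which:o.append((proj(T,W(p,tX))-tp).ravel())
        if 's' in which:o.append((proj(S,W(p,sX))-sp).ravel())
        return np.concatenate(o)
    s=least_squares(r,[501,7,0.0],loss='soft_l1'); return s.x,r(s.x)
for w in('t','s','ts'):
    p,res=go(w); print(w,np.round(p[:2],1),np.degrees(p[2]).round(2),np.round(res.reshape(-1,2),1).tolist())
E
python3 fit.py
```

```text
t [504.9   5.6] -1.21 [[-0.1, 0.5], [0.0, 0.2], [0.0, 0.4], [-0.3, 0.5], [-0.0, 0.0], [-0.1, -0.5], [0.0, 0.0], [0.1, 0.1], [0.7, 0.2], [0.7, -1.0], [-0.8, -1.0]]
s [507.1   7.2] -1.38 [[0.6, -0.1], [0.1, 0.5], [-0.3, -0.2], [-0.3, -0.4], [-0.8, -0.1], [0.9, 0.7], [-0.1, -0.5]]
ts [505.7   6. ] -1.35 [[-0.3, 0.4], [-0.2, -0.1], [-0.1, 0.1], [-0.4, 0.4], [-0.2, -0.3], [-0.3, -0.6], [-0.2, -0.3], [-0.1, -0.1], [0.5, -0.0], [0.6, -1.3], [-1.0, -1.2], [0.7, -0.7], [0.2, -0.1], [-0.2, -0.6], [-0.2, -0.9], [-0.7, -0.7], [0.9, 0.1], [-0.0, -1.1]]
```

```bash
cat >> h.py <<'E'
from scipy.spatial.transform import Rotation as Ro
RK=np.array([505.6,6.0,np.radians(-1.3)])
def rk(X,p=RK):
    c,s=np.cos(p[2]),np.sin(p[2]); X=np.array(X,float); return np.array([p[0]+c*X[0]-s*X[1],p[1]+s*X[0]+c*X[1],X[2]])
def delta(target):
    s=arm.read_state(); R=Ro.from_quat(s["ee_rot"]).as_matrix()
    print("axes x",R[:,0].round(3),"y",R[:,1].round(3),"z",R[:,2].round(3), "pos",s["position"].round(1))
    d=R.T@(np.array(target)-s["position"])/1000
    print("shift m",d.round(4)); return d
E
python3 - <<'E'
from h import *
s=arm.read_state(); R=Ro.from_quat(s["ee_rot"]).as_matrix()
print("yaw of tool y from world y (deg, ccw):",np.degrees(np.arctan2(-R[0,1],R[1,1])))
delta([450,-34,250]); print(rk([-19.5,-40,70]),rk([-9,-20,61]))
E
```

```text
yaw of tool y from world y (deg, ccw): 13.674413655105885
axes x [-0.001  0.002 -1.   ] y [-0.236  0.972  0.002] z [ 0.972  0.236 -0.   ] pos [ 147.8 -606.9  247.5]
shift m [-0.0018  0.4852  0.4291]
[485.19752578 -33.54730137  70.        ] [496.14856984 -13.79066618  61.        ]
```

carry_out:
  plan:
    - {"hand":0.0,"xyz":[0,0.04,0.036],"turn":1}
    - {"hand":0.0,"xyz":[0,0.085,0.075],"turn":3}
    - {"hand":0.0,"xyz":[0,0.13,0.115],"turn":5}
    - {"hand":0.0,"xyz":[0,0.175,0.155],"turn":7}
    - {"hand":0.0,"xyz":[0,0.22,0.195],"turn":9}
    - {"hand":0.0,"xyz":[0,0.265,0.235],"turn":11}
    - {"hand":0.0,"xyz":[0,0.31,0.275],"turn":13}
    - {"hand":0.0,"xyz":[0,0.355,0.315],"turn":15}
    - {"hand":0.0,"xyz":[0,0.4,0.355],"turn":15}
    - {"hand":0.0,"xyz":[0,0.44,0.39],"turn":15}
    - {"hand":0.0,"xyz":[0,0.485,0.429],"turn":15}
    - {"hand":0.0,"xyz":[0,0.485,0.429],"turn":15}

```text
clock: 1.65
position: [451.3, -31.6, 248.0]
ee_rot: [0.006, 0.707, -0.006, 0.707]
contact_force: [-1.1, -0.4, -0.5]
gripper_width: 0.1
```

Run:
```python
from h import *
s=arm.read_state(); print(s["clock"],s["position"].round(2),s["ee_rot"].round(4),s["contact_force"].round(2))
d=snap("wrist","pics/w1.png"); snap("scene","pics/s1.png"); snap("top","pics/t1.png")
print(np.round(-np.array(d["R"]).T@np.array(d["t"]).ravel(),1))
im=d["img"].copy()
for X in [(-45,-22,70),(-45,-58,70),(6,-22,70),(6,-58,70),(-60,55,52),(-60,-170,52),(-25,60,66),(-25,-90,66),(-25,-130,66),(12,-170,71),(12,55,71)]:
    u,v=proj(d,rk(X))[0]; print(X,round(u,1),round(v,1))
cv2.imwrite("pics/w1x.png",cv2.resize(im,None,fx=1.5,fy=1.5,interpolation=cv2.INTER_CUBIC))
s=arm.read_state(); print(s["position"].round(2),np.degrees(Ro.from_quat(s["ee_rot"]).as_rotvec()).round(2))
```

```text
1.65 [451.33 -31.61 248.01] [ 0.0063  0.7071 -0.0063  0.7071] [-1.11 -0.36 -0.49]
[386.4 -30.1 373.2]
(-45, -22, 70) 274.3 182.1
(-45, -58, 70) 239.4 181.9
(6, -22, 70) 273.4 228.3
(6, -58, 70) 239.9 228.1
(-60, 55, 52) 345.2 165.0
(-60, -170, 52) 136.1 163.9
(-25, 60, 66) 351.0 200.0
(-25, -90, 66) 209.6 199.2
(-25, -130, 66) 171.9 199.0
(12, -170, 71) 135.8 233.1
(12, 55, 71) 344.8 234.2
[449.38 -34.79 247.97] [ 1.03 90.06 -1.05]
```

View pics/w1x.png

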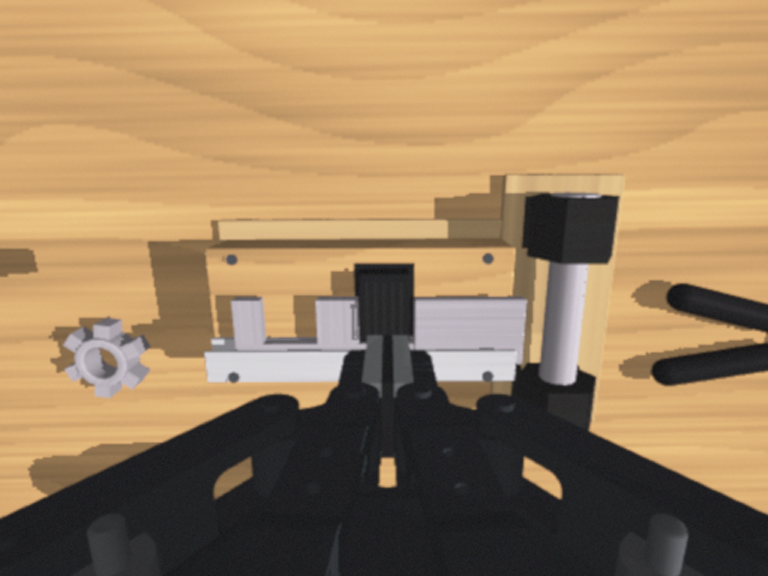

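The wrist view agrees with the fitted pose to about 2 px. The front edge of the catch is at (237–275, 177–182) px, the bar tip at (351,199), and the closed fingertips are centred on col 258 with clear space around them. Next I'll work out the shift to a point above the catch.

Run:
```python
from h import *
t=rk([-12,-40,100]); print(t.round(1)); delta(t)
```

```text
[492.7 -33.7 100. ]
axes x [-0.001 -0.    -1.   ] y [ 0.023  1.    -0.   ] z [ 1.    -0.023 -0.001] pos [449.4 -34.8 248. ]
shift m [0.1479 0.0021 0.0435]
```

View pics/t1.png

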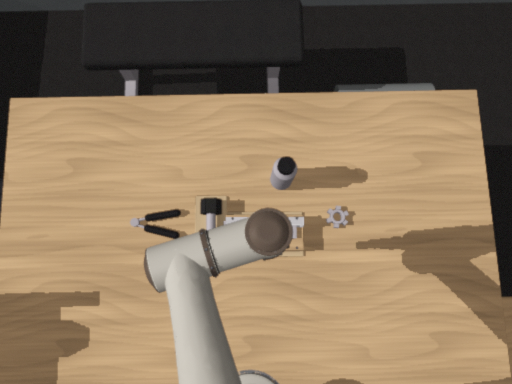

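The top view shows the arm over the rack. The bottle (285,172), collar (338,217) and trainer (160,223) haven't moved. I'll move over the catch and down to about 13 mm above it.

carry_out:
  plan:
    - {"hand":0.0,"xyz":[0,0.002,0.0435],"turn":0}
    - {"hand":0.0,"xyz":[0.04,0.002,0.0435],"turn":0}
    - {"hand":0.0,"xyz":[0.08,0.002,0.0435],"turn":0}
    - {"hand":0.0,"xyz":[0.11,0.002,0.0435],"turn":0}
    - {"hand":0.0,"xyz":[0.13,0.002,0.0435],"turn":0}
    - {"hand":0.0,"xyz":[0.14,0.002,0.0435],"turn":0}
    - {"hand":0.0,"xyz":[0.146,0.002,0.0435],"turn":0}
    - {"hand":0.0,"xyz":[0.146,0.002,0.0435],"turn":0}

```text
clock: 2.8
position: [493.6, -33.9, 102.6]
ee_rot: [0.008, 0.707, -0.008, 0.707]
contact_force: [0.7, 0.5, -0.5]
gripper_width: 0.0
```

Run:
```python
from h import *
s=arm.read_state(); print(s["clock"],s["position"].round(2),s["contact_force"].round(2))
delta(rk([-12,-40,100]))
d=snap("wrist","pics/w2.png")
print(np.round(-np.array(d["R"]).T@np.array(d["t"]).ravel(),1))
for X in [(-45,-22,70),(-45,-58,70),(6,-22,70),(6,-58,70),(-25,-20,66),(-25,-60,66),(-25,60,66),(-25,-90,66),(12,55,71)]:
    u,v=proj(d,rk(X))[0]; print(X,round(u*1.5,1),round(v*1.5,1))
cv2.imwrite("pics/w2x.png",cv2.resize(d["img"],None,fx=1.5,fy=1.5,interpolation=cv2.INTER_CUBIC))
d=snap("scene","pics/s2.png"); c=d["img"][80:230,210:370]; cv2.imwrite("pics/s2x.png",cv2.resize(c,None,fx=4,fy=4,interpolation=cv2.INTER_CUBIC))
```

```text
2.8 [493.57 -33.85 102.59] [ 0.75  0.53 -0.45]
axes x [ 0.  0. -1.] y [0.024 1.    0.   ] z [ 1.    -0.024  0.   ] pos [493.6 -33.9 102.6]
shift m [ 0.0026  0.0001 -0.0009]
[428.6 -32.  227.7]
(-45, -22, 70) 437.7 253.4
(-45, -58, 70) 335.9 253.4
(6, -22, 70) 434.0 384.4
(6, -58, 70) 339.9 384.5
(-25, -20, 66) 440.4 303.9
(-25, -60, 66) 333.3 304.0
(-25, 60, 66) 654.8 303.9
(-25, -90, 66) 253.0 304.0
(12, 55, 71) 634.5 399.9
```

View pics/w2x.png

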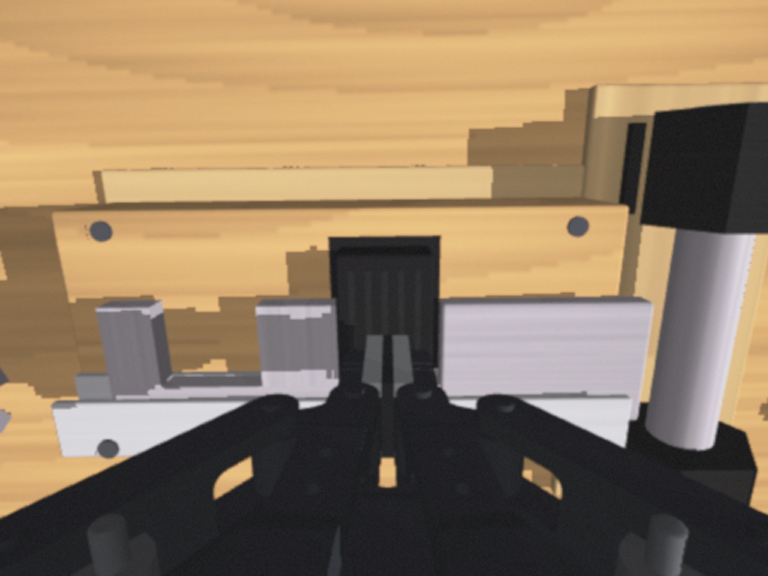

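View pics/s2x.png

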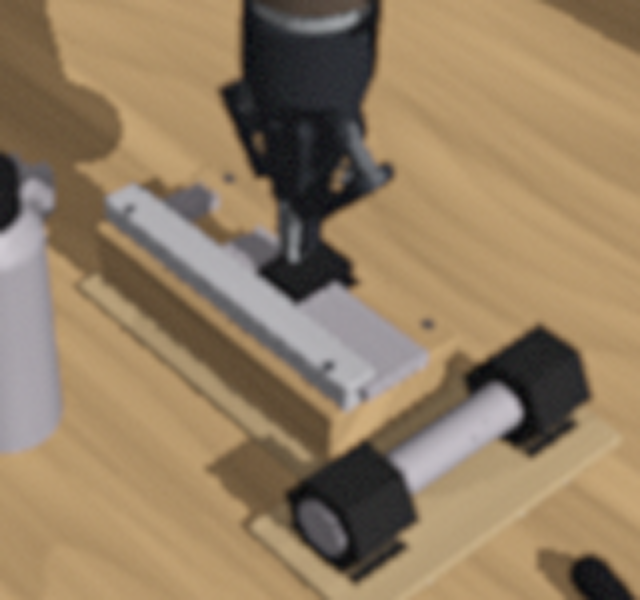

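The wrist view shows the fingertips at cols 363–412, centred over the ribbed catch (331–440). The notch's +y wall is at col 440, matching the predicted 440.4. The scene view shows the tips clear of the channel and just above the catch. I'll descend in steps and watch the force.

carry_out:
  plan:
    - {"hand":0.0,"xyz":[0.006,0,-0.001],"turn":0}
    - {"hand":0.0,"xyz":[0.012,0,-0.001],"turn":0}
    - {"hand":0.0,"xyz":[0.016,0,-0.001],"turn":0}
    - {"hand":0.0,"xyz":[0.02,0,-0.001],"turn":0}
    - {"hand":0.0,"xyz":[0.024,0,-0.001],"turn":0}
    - {"hand":0.0,"xyz":[0.024,0,-0.001],"turn":0}

```text
clock: 3.65
position: [492.3, -33.5, 78.2]
ee_rot: [0.008, 0.707, -0.008, 0.707]
contact_force: [-2.5, 0.2, 5.2]
gripper_width: 0.0
```

Run:
```python
from h import *
d=snap("wrist","pics/w3.png")
s=arm.read_state(); print(s["clock"],s["position"].round(2),s["contact_force"].round(2))
cv2.imwrite("pics/w3x.png",cv2.resize(d["img"],None,fx=1.5,fy=1.5,interpolation=cv2.INTER_CUBIC))
```

```text
3.7 [492.23 -33.49  78.32] [-1.56  1.13  4.45]
```

View pics/w3x.png

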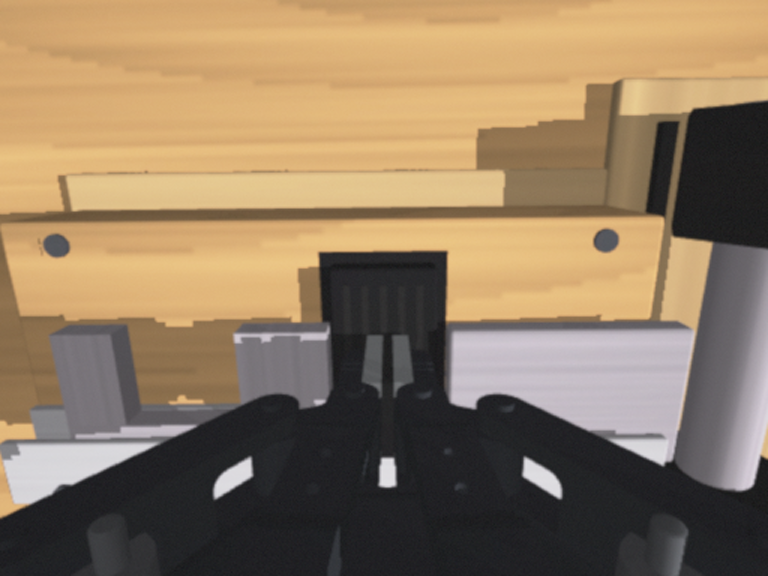

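The force is now about 5 N at a tip height of 61 mm, which fits the spring: 8.8 mm pressed should give 5.3 N. The bar hasn't moved. I'll press to about 16 mm and hold.

carry_out:
  plan:
    - {"hand":0.0,"xyz":[0.003,0,0],"turn":0}
    - {"hand":0.0,"xyz":[0.006,0,0],"turn":0}
    - {"hand":0.0,"xyz":[0.0075,0,0],"turn":0}
    - {"hand":0.0,"xyz":[0.0075,0,0],"turn":0}
    - {"hand":0.0,"xyz":[0.0075,0,0],"turn":0}
    - {"hand":0.0,"xyz":[0.0075,0,0],"turn":0}

```text
clock: 4.45
position: [492.3, -33.5, 71.2]
ee_rot: [0.008, 0.707, -0.008, 0.707]
contact_force: [-2.8, 0.8, 5.9]
gripper_width: 0.0
```

Run:
```python
from h import *
d=snap("wrist","pics/w4.png")
for i in range(1):
    s=arm.read_state(); print(s["clock"],s["position"].round(2),s["contact_force"].round(2))
cv2.imwrite("pics/w4x.png",cv2.resize(d["img"],None,fx=1.5,fy=1.5,interpolation=cv2.INTER_CUBIC))
d=snap("scene","pics/s4.png"); c=d["img"][80:230,210:370]; cv2.imwrite("pics/s4x.png",cv2.resize(c,None,fx=4,fy=4,interpolation=cv2.INTER_CUBIC))
s=arm.read_state(); print(s["clock"],s["position"].round(2),s["contact_force"].round(2))
```

```text
4.5 [492.28 -33.52  71.23] [-3.28  1.04  6.5 ]
4.55 [492.28 -33.5   71.24] [-3.9   1.01  6.59]
```

View pics/w4x.png

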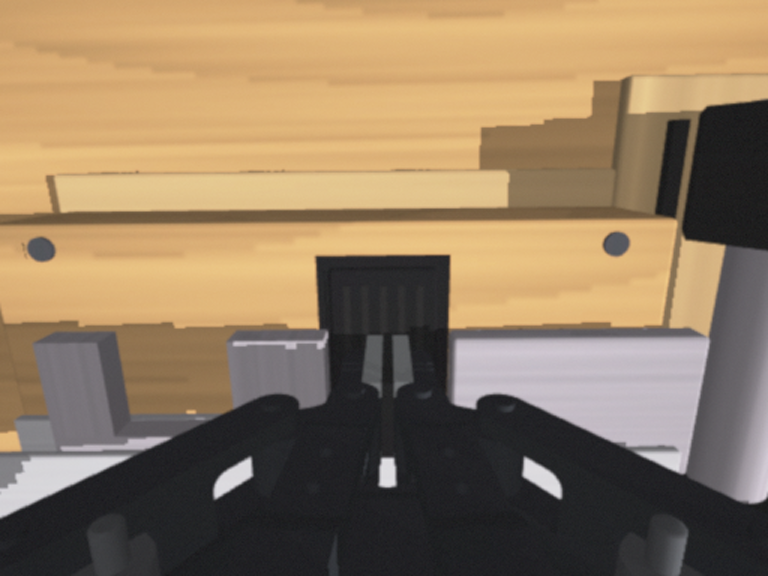

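View pics/s4x.png

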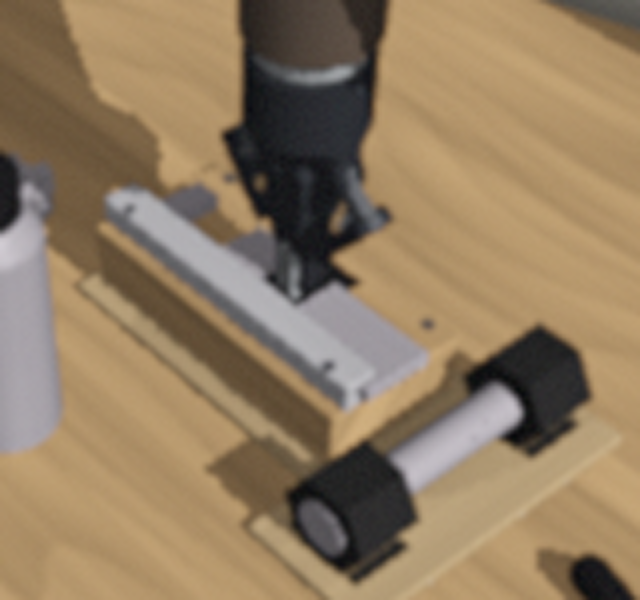

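The scene and wrist views show the catch pressed almost level with the deck and the bar still in place. I'll check how deep the catch is from the row of its top front edge (about 268 in the enlarged wrist picture).

Run:
```python
from h import *
d=load("pics/w4.png")
for z in (52,53,54,55,56,58,60): print(z,(proj(d,np.array([rk([-45,-22,z]),rk([-45,-58,z])]))*1.5).round(1).tolist())
print("notch",(proj(d,np.array([rk([-25,-20,66]),rk([-25,-60,66]),rk([-25,60,66]),rk([-60,55,52]),rk([-25,-90,66])]))*1.5).round(1).tolist())
c=d["img"][160:270,200:310]; cv2.imwrite("pics/w4c.png",cv2.resize(cv2.convertScaleAbs(c,alpha=1.8,beta=20),None,fx=5,fy=5,interpolation=cv2.INTER_CUBIC))
```

```text
52 [[441.1, 265.4], [330.6, 265.3]]
53 [[441.4, 266.0], [330.3, 266.0]]
54 [[441.8, 266.7], [329.9, 266.7]]
55 [[442.2, 267.4], [329.5, 267.4]]
56 [[442.5, 268.1], [329.1, 268.1]]
58 [[443.3, 269.6], [328.3, 269.5]]
60 [[444.0, 271.0], [327.5, 271.0]]
notch [[450.8, 338.9], [320.7, 338.8], [711.2, 339.0], [685.3, 219.2], [223.2, 338.8]]
```

View pics/w4c.png

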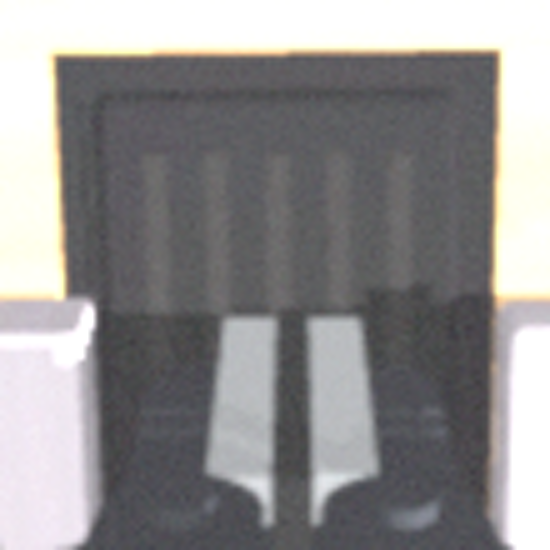

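The edge row of about 267 matches a catch top of 54–55 mm, which is below the bar's underside at 56 mm. I'll go 0.4 mm lower and start pushing along tool y slowly.

carry_out:
  plan:
    - {"hand":0.0,"xyz":[0.0004,0.002,0],"turn":0}
    - {"hand":0.0,"xyz":[0.0004,0.004,0],"turn":0}
    - {"hand":0.0,"xyz":[0.0004,0.006,0],"turn":0}
    - {"hand":0.0,"xyz":[0.0004,0.008,0],"turn":0}
    - {"hand":0.0,"xyz":[0.0004,0.01,0],"turn":0}
    - {"hand":0.0,"xyz":[0.0004,0.012,0],"turn":0}
    - {"hand":0.0,"xyz":[0.0004,0.014,0],"turn":0}
    - {"hand":0.0,"xyz":[0.0004,0.016,0],"turn":0}
    - {"hand":0.0,"xyz":[0.0004,0.016,0],"turn":0}

```text
clock: 5.68
position: [493.6, -18.4, 71.3]
ee_rot: [0.007, 0.707, -0.008, 0.708]
contact_force: [-0.3, -5.4, 6.8]
gripper_width: 0.2
```

Run:
```python
from h import *
d=snap("wrist","pics/w5.png")
s=arm.read_state(); print(s["clock"],s["position"].round(2),s["contact_force"].round(2))
cv2.imwrite("pics/w5x.png",cv2.resize(cv2.convertScaleAbs(d["img"],alpha=1.3,beta=10),None,fx=1.5,fy=1.5,interpolation=cv2.INTER_CUBIC))
print((proj(d,np.array([rk([-25,-20,66]),rk([-25,-60,66]),rk([-25,60,66]),rk([-60,55,52]),rk([-25,-90,66])]))*1.5).round(1).tolist())
print((proj(d,np.array([rk([-25,-10,66]),rk([-25,-50,66]),rk([-25,70,66])]))*1.5).round(1).tolist())
```

```text
5.725 [493.6  -18.42  71.25] [-1.13 -4.49  6.32]
[[401.7, 335.8], [271.5, 335.6], [662.7, 336.2], [638.5, 216.2], [173.9, 335.4]]
[[434.3, 335.8], [304.0, 335.6], [695.4, 336.2]]
```

View pics/w5x.png

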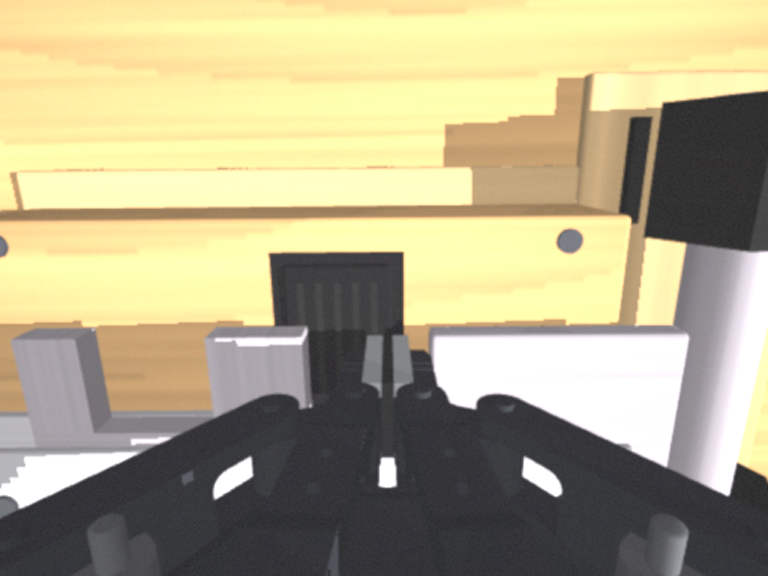

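The bar is moving: its notch wall is at col 430 (402 would be zero travel), so it has travelled about 8 mm. The tooth, with its edge at col 308, already covers part of the catch (271–403). Force is 5 N along y, so the next stretch can go on the same way.

carry_out:
  plan:
    - {"hand":0.0,"xyz":[0,0.003,0],"turn":0}
    - {"hand":0.0,"xyz":[0,0.006,0],"turn":0}
    - {"hand":0.0,"xyz":[0,0.009,0],"turn":0}
    - {"hand":0.0,"xyz":[0,0.012,0],"turn":0}
    - {"hand":0.0,"xyz":[0,0.015,0],"turn":0}
    - {"hand":0.0,"xyz":[0,0.019,0],"turn":0}
    - {"hand":0.0,"xyz":[0,0.023,0],"turn":0}
    - {"hand":0.0,"xyz":[0,0.027,0],"turn":0}
    - {"hand":0.0,"xyz":[0,0.031,0],"turn":0}
    - {"hand":0.0,"xyz":[0,0.035,0],"turn":0}
    - {"hand":0.0,"xyz":[0,0.035,0],"turn":0}

```text
clock: 7.1
position: [494.1, 17.0, 70.7]
ee_rot: [0.008, 0.707, -0.008, 0.707]
contact_force: [-0.3, -4.5, 3.7]
gripper_width: 0.1
```

Run:
```python
from h import *
d=snap("wrist","pics/w6.png")
s=arm.read_state(); print(s["clock"],s["position"].round(2),s["contact_force"].round(2))
cv2.imwrite("pics/w6x.png",cv2.resize(cv2.convertScaleAbs(d["img"],alpha=1.3,beta=10),None,fx=1.5,fy=1.5,interpolation=cv2.INTER_CUBIC))
for s in (0,40,45,50): print(s,(proj(d,np.array([rk([-25,-20+s,66]),rk([-25,-60+s,66]),rk([-25,60+s,66]),rk([-25,-90+s,66])]))*1.5).round(1).tolist())
print((proj(d,np.array([rk([-45,-22,52]),rk([-45,-58,52])]))*1.5).round(1).tolist())
d=snap("scene","pics/s6.png"); c=d["img"][80:230,210:370]; cv2.imwrite("pics/s6x.png",cv2.resize(c,None,fx=4,fy=4,interpolation=cv2.INTER_CUBIC))
```

```text
7.15 [494.06  16.96  70.7 ] [ 0.38 -4.61  4.4 ]
0 [[286.1, 337.4], [155.6, 337.3], [547.6, 337.6], [57.7, 337.2]]
40 [[416.8, 337.5], [286.1, 337.4], [678.6, 337.7], [188.2, 337.3]]
45 [[433.2, 337.5], [302.5, 337.4], [694.9, 337.7], [204.5, 337.3]]
50 [[449.5, 337.5], [318.8, 337.4], [711.3, 337.8], [220.8, 337.3]]
[[285.8, 263.7], [174.9, 263.6]]
```

View pics/w6x.png

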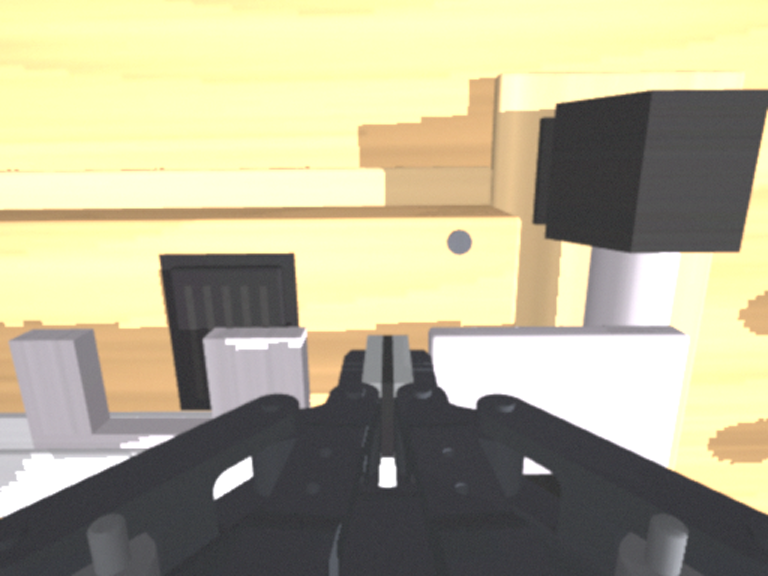

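View pics/s6x.png

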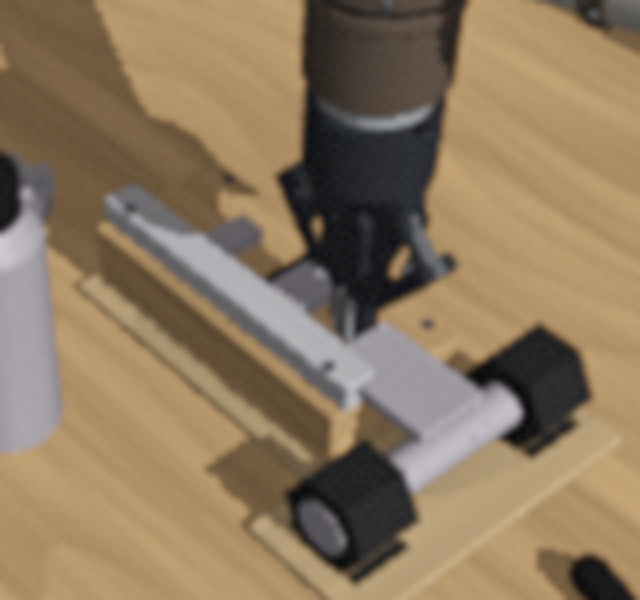

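The bar has travelled about 44 mm (wall at col 430) and its tip is now over the handle. The dumbbell hasn't moved and the catch is down under the tooth. I'll push another 24 mm, then check.

carry_out:
  plan:
    - {"hand":0.0,"xyz":[0,0.003,0],"turn":0}
    - {"hand":0.0,"xyz":[0,0.006,0],"turn":0}
    - {"hand":0.0,"xyz":[0,0.009,0],"turn":0}
    - {"hand":0.0,"xyz":[0,0.012,0],"turn":0}
    - {"hand":0.0,"xyz":[0,0.015,0],"turn":0}
    - {"hand":0.0,"xyz":[0,0.018,0],"turn":0}
    - {"hand":0.0,"xyz":[0,0.02,0],"turn":0}
    - {"hand":0.0,"xyz":[0,0.022,0],"turn":0}
    - {"hand":0.0,"xyz":[0,0.024,0],"turn":0}
    - {"hand":0.0,"xyz":[0,0.025,0],"turn":0}
    - {"hand":0.0,"xyz":[0,0.025,0],"turn":0}

```text
clock: 8.57
position: [494.3, 42.9, 70.1]
ee_rot: [0.008, 0.707, -0.008, 0.707]
contact_force: [-0.1, -0.2, 0.6]
gripper_width: -0.0
```

Run:
```python
from h import *
d=snap("wrist","pics/w7.png")
s=arm.read_state(); print(s["clock"],s["position"].round(2),s["contact_force"].round(2))
cv2.imwrite("pics/w7x.png",cv2.resize(cv2.convertScaleAbs(d["img"],alpha=1.3,beta=10),None,fx=1.5,fy=1.5,interpolation=cv2.INTER_CUBIC))
for s in (66,70): print(s,(proj(d,np.array([rk([-25,-20+s,66]),rk([-25,-60+s,66]),rk([-25,60+s,66]),rk([-25,-90+s,66]),rk([-25,-130+s,66])]))*1.5).round(1).tolist())
print((proj(d,np.array([rk([-45,-22,52]),rk([-45,-58,52]),rk([-45,-22,70]),rk([-45,-58,70])]))*1.5).round(1).tolist())
```

```text
8.625 [494.2   42.81  70.13] [-0.47 -0.05  1.  ]
66 [[417.2, 339.4], [286.0, 339.4], [679.6, 339.4], [187.7, 339.3], [56.6, 339.3]]
70 [[430.3, 339.4], [299.1, 339.4], [692.7, 339.4], [200.8, 339.3], [69.7, 339.3]]
[[205.3, 265.3], [94.0, 265.3], [180.8, 279.1], [54.6, 279.1]]
```

View pics/w7x.png

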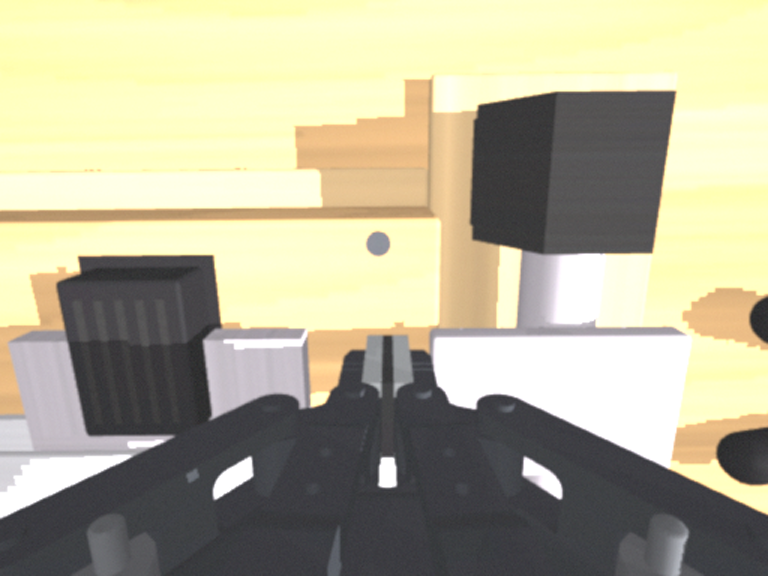

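The catch has sprung up in the second notch. Its raised block now spans cols 62–218 in the enlarged wrist view with the top edge at about row 285, and the bar wall at col 431 means about 70 mm of travel. The contact force has dropped to zero. I'll back off 4 mm and lift straight up.

carry_out:
  plan:
    - {"hand":0.0,"xyz":[0,-0.002,0],"turn":0}
    - {"hand":0.0,"xyz":[0,-0.005,0],"turn":0}
    - {"hand":0.0,"xyz":[-0.005,-0.005,0],"turn":0}
    - {"hand":0.0,"xyz":[-0.015,-0.005,0],"turn":0}
    - {"hand":0.0,"xyz":[-0.03,-0.005,0],"turn":0}
    - {"hand":0.0,"xyz":[-0.05,-0.005,0],"turn":0}
    - {"hand":0.0,"xyz":[-0.08,-0.005,0],"turn":0}
    - {"hand":0.0,"xyz":[-0.11,-0.005,0],"turn":0}
    - {"hand":0.0,"xyz":[-0.14,-0.005,-0.02],"turn":0}
    - {"hand":0.0,"xyz":[-0.17,-0.005,-0.04],"turn":0}
    - {"hand":0.0,"xyz":[-0.17,-0.005,-0.04],"turn":0}

```text
clock: 10.0
position: [454.4, 38.7, 243.8]
ee_rot: [0.009, 0.705, -0.007, 0.709]
contact_force: [0.1, 0.7, -0.6]
gripper_width: 0.3
```

Run:
```python
from h import *
d=snap("wrist","pics/w8.png")
s=arm.read_state(); print(s["clock"],s["position"].round(2),s["contact_force"].round(2))
cv2.imwrite("pics/w8x.png",cv2.resize(d["img"],None,fx=1.5,fy=1.5,interpolation=cv2.INTER_CUBIC))
for s in (66,70): print(s,(proj(d,np.array([rk([-25,-20+s,66]),rk([-25,-60+s,66]),rk([-25,60+s,66]),rk([-25,-90+s,66]),rk([-25,-130+s,66])]))*1.5).round(1).tolist())
print((proj(d,np.array([rk([-45,-22,68]),rk([-45,-58,68]),rk([-45,-22,70]),rk([-45,-58,70])]))*1.5).round(1).tolist())
d=snap("scene","pics/s8.png"); c=d["img"][80:230,210:370]; cv2.imwrite("pics/s8x.png",cv2.resize(c,None,fx=4,fy=4,interpolation=cv2.INTER_CUBIC))
for s in (67,70): print(s,((proj(d,np.array([rk([-25,60+s,66]),rk([25,60+s,66]),rk([-45,-22,70]),rk([6,-22,70])]))-[210,80])*4).round(1).tolist())
```

```text
10.05 [454.2   38.64 242.09] [ 0.04  0.33 -0.35]
66 [[406.9, 297.2], [349.6, 297.2], [521.6, 297.3], [306.5, 297.2], [249.1, 297.2]]
70 [[412.7, 297.2], [355.3, 297.2], [527.4, 297.3], [312.3, 297.2], [254.8, 297.2]]
[[307.6, 270.0], [254.7, 270.0], [307.1, 270.7], [253.9, 270.7]]
67 [[510.1, 415.9], [447.3, 458.7], [354.1, 259.9], [292.2, 296.2]]
70 [[514.1, 418.9], [451.2, 461.9], [354.1, 259.9], [292.2, 296.2]]
```

View pics/w8x.png

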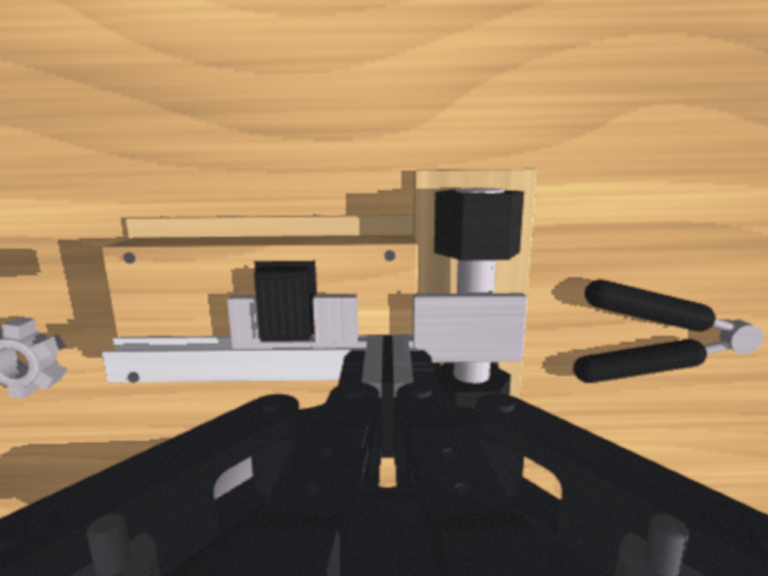

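View pics/s8x.png

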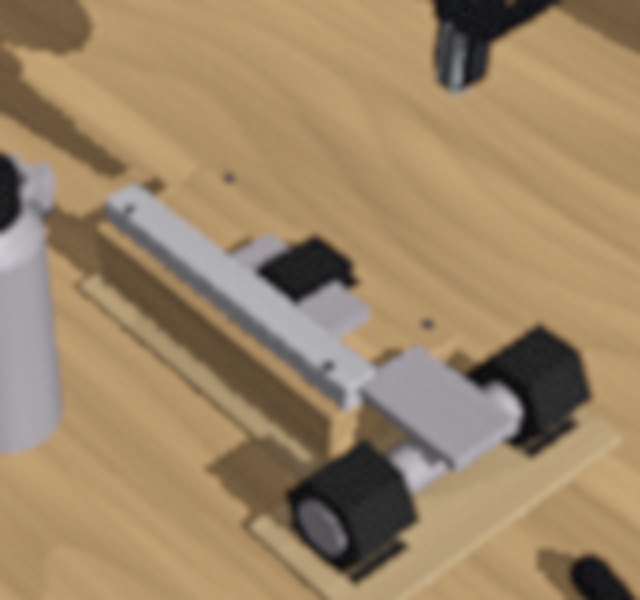

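The scene view shows the bar tip at (517,418), and 70 mm of travel predicts (514,419). The catch top is back at the same pixels as at the start, and the dumbbell looks unmoved. I'll make one numeric before/after check, then hand in.

Run:
```python
from h import *
d=snap("scene","pics/s9.png")
a=load("pics/scene0.png")["img"]; b=d["img"]
def sh(r0,r1,c0,c1):
    t=cv2.cvtColor(a[r0:r1,c0:c1],cv2.COLOR_BGR2GRAY); w=cv2.cvtColor(b[r0-8:r1+8,c0-8:c1+8],cv2.COLOR_BGR2GRAY)
    m=cv2.matchTemplate(w,t,cv2.TM_CCOEFF_NORMED); _,v,_,l=cv2.minMaxLoc(m); return (l[0]-8,l[1]-8,round(v,3))
print("dumbbell head near",sh(190,222,280,315),"far",sh(163,192,335,360),"bottle",sh(118,195,188,228),"trainer",sh(215,278,328,402),"catch",sh(137,154,280,299))
s=arm.read_state(); print(s["clock"],s["position"].round(1),s["contact_force"].round(2))
w=arm.get_image("top")["img"]; t=load("pics/top0.png")["img"]
g=lambda x:cv2.cvtColor(x,cv2.COLOR_BGR2GRAY)
m=cv2.matchTemplate(g(w[197:238,318:358]),g(t[205:230,326:350]),cv2.TM_CCOEFF_NORMED);_,v,_,l=cv2.minMaxLoc(m);print("collar",l[0]-8,l[1]-8,round(v,3))
```

```text
dumbbell head near (0, 0, 0.995) far (0, 0, 0.979) bottle (0, 0, 0.999) trainer (0, 0, 1.0) catch (0, 0, 0.997)
10.15 [453.9  38.3 240.1] [ 1.02 -0.78 -0.32]
collar 0 0 0.999
```

Run:
```python
from h import *
print(arm.job_done()); s=arm.read_state(); print(s["clock"],s["position"].round(1),s["contact_force"].round(2))
```

```text
the job is handed in; nothing more can be done
None
the job is handed in; nothing more can be done
```

The bar is locked over the dumbbell's handle as far as my checks show, and I handed the job in at about 10.2 s; the system gives no verdict.

**What I did:** With the fingers closed I pressed the catch down about 16 mm (roughly 6.6 N) while the bar was still in its first place. Keeping it down, I pushed the notch face along the channel with about 5 N. The catch sprang up in the second notch. I then backed the fingers off 5 mm and lifted clear.

**Last checks:**
- **Bar:** Its tip lies within about 3 px of where 70 mm of travel should put it in the enlarged scene picture. That is good to about 1–2 mm.
- **Catch:** It appears in the same place as at the start in the scene picture (0 px shift, 0.997 match), so it is fully up.
- **Other objects:** Both dumbbell heads, the bottle, the trainer and the collar show no pixel shift.
- **Arm:** The force was within sensor noise (about 1 N), with the tool at 240 mm height.

No check failed. The rack poses fitted from the two cameras separately differed by about 2 mm. The depth of the pressed catch came mainly from the fingertip height, because the force and the picture could only confirm it roughly.

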